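# Fetch the low tin from behind the tall canisters

## Robot

A 7-joint arm with a two-finger parallel gripper is mounted at the origin on the work surface. World frame = base frame: x ahead of the robot, y to its left, z up, the work surface at z = 0. Lengths are in mm, angles in rad, forces in N, time in s.
With the tool pointing down it reaches from about 400 to 875 mm from the base axis. Payload 4.4 kg.
Tool frame: the origin (TCP) lies at the very end of the fingers, on their centre line; the grasp point (between the pads) lies 19 mm behind it; y points along the fingers, z is the direction in which the jaws open and shut, and the axes are right-handed (so a half turn about y gives the same grasp; the last joint's range is limited). The gripper opens to 85 mm and grips with 20 to 120 N. Pads are 22 mm wide; open, the fingers measure 114 mm over their backs; the gripper's body (76 mm by 85 mm) begins 54 mm behind the grasp point. The pads swing forward as they close: fully open they stand 13 mm farther back than shut.
Start: joints at [-1.254, 0.628, 0.038, 1.517, -0.027, 0.996, -0.02], TCP at [242.765, 602.978, 231.313] pointing down, gripper open.
Joint ranges: [-3.06, 3.06], [-0.37, 2.12], [-1.25, 1.32], [0.18, 2.47], [-1.1, 4.24], [0.23, 1.98], [-2.94, 2.94]. Speed limits (rad/s): [2.57, 2.57, 3.14, 3.14, 3.14, 3.14, 3.14].

## Interface

Orientations are given as [roll, pitch, yaw] about the fixed x, y, z axes, in that order (R = Rz(yaw) Ry(pitch) Rx(roll)).
In Python, from cell import * gives the robot as it stands.
- The arm moves only by the tool apply_moves, never from a script. Its argument "targets" is a list of rows, each a list of 6 numbers: the shift along the tool's x, y, z in units of 40 mm (1.0 is 40 mm), then the turn, a rotation vector about the tool's x, y, z in units of 8 degrees (1.0 is 8 degrees). A call has 1 to 12 rows; each row shifts and turns the commanded pose from where the row before left it, along the tool's axes as they then stand; what a row does not reach is not made up. A row lasts 1/8 s, in which the tool goes at most 62.5 mm and 10.7 degrees, less where a joint would pass 70% of its speed; a pose out of reach is approached as far as the arm can. A call is refused whole if a number of a shift passes 1 or a number of a turn 1, either way. A call with a gripper value outside its range is refused whole. "jaw" is the gripper command: -1 is shut, 1 is fully open, values between are in proportion, set as the call begins (left out, the last holds). The fingers move at their own pace and stop on an object; the grip force is fixed at half the most. Time passes only in rows, so rows that do not move let the fingers close. It gives the time, the measured TCP pose, the force and the opening at its end, in the units of the state.
- read_state(): the state, without advancing time (a new reading comes with each control period).
- get_image(name): name is "scene" or "top" or "wrist"; returns the picture (480x640x3 uint8, red, green, blue); there is no depth.
- calibration(name): a dict with "fx", "fy", "cx", "cy" (pixels), "world_from_camera" (4x4, takes a point from camera to world coordinates). Camera axes: x right, y down, z forward; pixel columns grow to the right and rows downward; lengths in mm; the calibration is good to about 2 mm. A picture is of the moment at which its call begins: read the wrist's pose just before it. calibration takes no time and is no camera call; for the wrist camera it gives the pose at the moment of the call.
- finish_job(): hands the job in, once; it reports no verdict.
The state is a dict: "clock": time; "qpos": joint angles; "qd": joint speeds; "tau": joint torques, N m; "eef_pos": TCP position; "tool_rot": TCP orientation; "force": force on the tool from outside, world axes, zero at the start; "torque": the same for the moment, N m; "width": finger opening in mm.
Only numpy, scipy, OpenCV 4.12 (cv2) and the standard library are available. Lean on these libraries where they do the work, as an engineer would, in place of code of your own. Each camera call takes 0.05 s, during which the arm holds its last target. There are 200 camera calls.

## Task

Get the low yellow-lidded tin out of the white stock tray for an order: first set the three tall canisters aside on the black mat, all three standing there together, then move the tin to the middle of the pale square in the blue order tray. Only when the tin stands there, put each canister back in the stock tray, centred on the round pad of its own colour. Keep the canisters and the tin upright throughout.

Things in the scene. Friction and masses are not known exactly. Their poses are not given: they have to be found in the camera images.
- can_red: Tall round white canister with a red lid and a red band: diameter 54 mm, height 118 mm (the lid is the top 20 mm, same diameter), about 0.25 kg, loose. Origin: centre of its underside; z up its axis. At the start it stands on the pad of its own colour.
- can_green: Tall round white canister with a green lid and a green band: diameter 54 mm, height 118 mm (the lid is the top 20 mm, same diameter), about 0.25 kg, loose. Origin: centre of its underside; z up its axis. At the start it stands on the pad of its own colour.
- can_blue: Tall round white canister with a blue lid and a blue band: diameter 54 mm, height 118 mm (the lid is the top 20 mm, same diameter), about 0.25 kg, loose. Origin: centre of its underside; z up its axis. At the start it stands on the pad of its own colour.
- pad_red: Round red pad fixed on the white stock tray: diameter 68 mm, 2 mm thick, its top 6 mm above the table. Origin: centre of its underside. The three pads lie 60 mm from the yellow-lidded tin's place, one on the robot's side of it and one on either side; which colour lies where changes.
- pad_green: Round green pad fixed on the white stock tray: diameter 68 mm, 2 mm thick, its top 6 mm above the table. Origin: centre of its underside. The three pads lie 60 mm from the yellow-lidded tin's place, one on the robot's side of it and one on either side; which colour lies where changes.
- pad_blue: Round blue pad fixed on the white stock tray: diameter 68 mm, 2 mm thick, its top 6 mm above the table. Origin: centre of its underside. The three pads lie 60 mm from the yellow-lidded tin's place, one on the robot's side of it and one on either side; which colour lies where changes.
- tin: Low round steel tin with a yellow lid: diameter 50 mm, height 42 mm (the lid is the top 12 mm, same diameter), about 0.18 kg, loose. Origin: centre of its underside. It starts on the stock tray's floor, hemmed in by the tray's back wall and the three tall canisters (about 8 mm free to each), too tight for fingers or the gripper's body until they are gone.
- stock: White stock tray, fixed. Origin: on the table under the yellow-lidded tin's place; it reaches x -102 to +48 mm, y -104 to +104 mm; +x points away from the robot within 0.3 rad. Floor 4 mm thick, lip 12 mm high, wall 50 mm high along the far (+x) edge, inner face at x = +44 mm. Two black-lidded tins (diameter 44, height 36 mm), not part of the job, stand at about (-62, +62) and (-62, -62) mm.
- mat: Black rectangular rubber mat, fixed on the table left or right of the stock tray: 270 mm (x) by 110 mm (y), 3 mm thick. Origin: centre of its underside. +x points away from the robot within 0.2 rad. Room for three canisters in a row along its x.
- order: Blue square order tray, fixed, on the other side of the stock tray: 150 mm by 150 mm outside, walls 4 mm thick and 22 mm high, inner floor about 4 to 5 mm above the table, with a pale 80 mm square marked in the middle of the floor. Origin: centre of its underside; +x points away from the robot within 0.2 rad.
There are look-alikes about, which are no part of the job. Several things have the shape of the pad_green; the one meant has the colours described above.

How it is judged (in metres and radians):
On the way, in this order (a step that is already met when the one before it is completed fails the run):
1. all three canisters stand on the black mat together (x of can_red in the frame of mat between -0.125 and 0.125 m and y of can_red in the frame of mat between -0.045 and 0.045 m and z of can_red in the frame of mat between -0.002 and 0.008 m and linear speed of each of can_red, can_green, can_blue below 0.03 m/s and angle between each of can_red, can_green, can_blue's own z axis and vertical below 0.12 rad and x of can_green in the frame of mat between -0.125 and 0.125 m and y of can_green in the frame of mat between -0.045 and 0.045 m and z of can_green in the frame of mat between -0.002 and 0.008 m and x of can_blue in the frame of mat between -0.125 and 0.125 m and y of can_blue in the frame of mat between -0.045 and 0.045 m and z of can_blue in the frame of mat between -0.002 and 0.008 m), for 0.2 s.
2. the yellow-lidded tin stands in the middle of the order tray while the canisters are still on the mat (all of step 1 and horizontal distance between tin and order below 0.015 m and z of tin in the frame of order between 0 and 0.01 m and linear speed of tin below 0.03 m/s and angle between tin's own z axis and vertical below 0.12 rad), for 0.2 s.
At the end, for the whole second after the job is handed in: Each canister stands upright and at rest on the pad of its own colour, centre within 12 mm of the pad's centre, and the yellow-lidded tin stands upright and at rest on the order tray's floor, within 15 mm of its centre (horizontal distance between can_red and pad_red below 0.012 m and z of can_red in the frame of pad_red between -0.002 and 0.007 m and linear speed of each of can_red, can_green, can_blue, tin below 0.03 m/s and angle between each of can_red, can_green, can_blue, tin's own z axis and vertical below 0.12 rad and horizontal distance between can_green and pad_green below 0.012 m and z of can_green in the frame of pad_green between -0.002 and 0.007 m and horizontal distance between can_blue and pad_blue below 0.012 m and z of can_blue in the frame of pad_blue between -0.002 and 0.007 m and horizontal distance between tin and order below 0.015 m and z of tin in the frame of order between 0 and 0.01 m); the robot touches nothing.
It fails at once if a canister or the yellow-lidded tin is tipped over (beyond about 35 degrees) (angle between any of can_red, can_green, can_blue, tin's own z axis and vertical above 0.6 rad).
It also fails if it takes over 123 s, if anything falls off the work surface, if the arm or the gripper's body presses on something with over 40 N, if the wrist force passes 120 N, or if a joint passes its speed limit or range.

## Working session

There is one attempt and no reset: what is moved stays moved. The work goes in short steps, Python scripts to look and compute and a tool call to move; the robot and the scene stay as the last step left them, time stands still between calls to the robot, and variables do not carry over. Pictures are saved under pics/ and viewed, about 12 in all and at most 16, crops included, and the job is handed in when it is done.

Besides the shell and the picture viewer there is one more tool, called after "Call:" in YAML: its name, and indented under it one key for each argument. apply_moves: Moves the arm, as the interface text tells. Its arguments: {"type":"object","properties":{"targets":{"type":"array"},"jaw":{"type":"number"}},"required":["targets"]}

```bash
ls; mkdir -p pics; python3 - <<'E'
from cell import *
import cv2
s=read_state();print(s)
for n in("top","scene"):
    c=calibration(n);print(n,c)
    cv2.imwrite(f"pics/{n}0.png",get_image(n)[:,:,::-1])
E
```

```text
pics
{'clock': 0.0, 'qpos': array([-1.25379757,  0.62932159,  0.03843359,  1.51838363, -0.02702931,
        0.99632114, -0.01998841]), 'qd': array([-1.47819421e-03, -2.97378198e-04,  1.35049510e-04,  6.73900844e-05,
        1.19346306e-04,  4.86473157e-04,  1.65025792e-03]), 'tau': array([-8.93795077e-04, -5.63411701e+01,  1.22587178e+00, -1.93439555e+01,
        1.10212711e-02,  1.03773750e-02,  9.01685723e-06]), 'eef_pos': array([242.50883305, 602.37710457, 230.39985118]), 'tool_rot': array([-1.57271271e+00,  4.96560935e-06, -3.82796708e-01]), 'force': array([ 0.29318602, -1.5451055 , -0.00773914]), 'torque': array([-0.0143999 ,  0.05783018, -0.00237607]), 'width': 85.661562888185}
top {'fx': 522.3076367625608, 'fy': 522.3076367625608, 'cx': 311.7436278743141, 'cy': 243.62364114835557, 'world_from_camera': array([[ 2.21438341e-02, -9.81415102e-01,  1.90614921e-01,
         3.80595483e+02],
       [-9.99752741e-01, -2.21241025e-02,  2.23188499e-03,
         2.21833421e+01],
       [ 2.02677841e-03, -1.90617212e-01, -9.81662351e-01,
         9.16946492e+02],
       [ 0.00000000e+00,  0.00000000e+00,  0.00000000e+00,
         1.00000000e+00]])}
scene {'fx': 476.2310052716994, 'fy': 476.2310052716994, 'cx': 310.1116597883746, 'cy': 236.45354415754719, 'world_from_camera': array([[ 9.22361923e-02,  7.19339917e-01, -6.88507494e-01,
         1.10747529e+03],
       [ 9.95668451e-01, -5.85060284e-02,  7.22591192e-02,
        -5.32586735e+01],
       [ 1.16970298e-02, -6.92190096e-01, -7.21620434e-01,
         6.35134776e+02],
       [ 0.00000000e+00,  0.00000000e+00,  0.00000000e+00,
         1.00000000e+00]])}
```

View pics/top0.png

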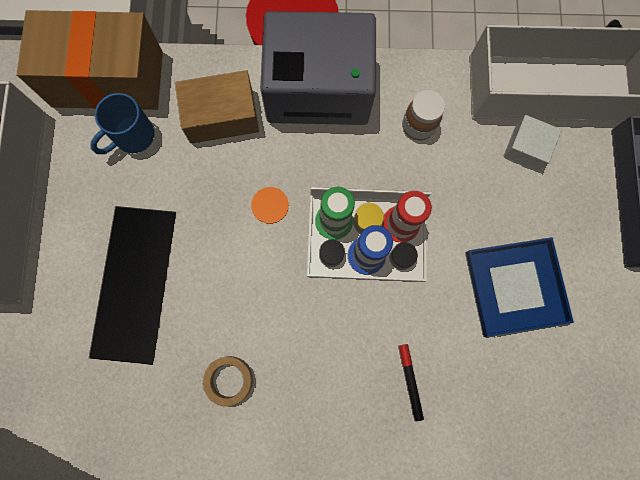

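View pics/scene0.png

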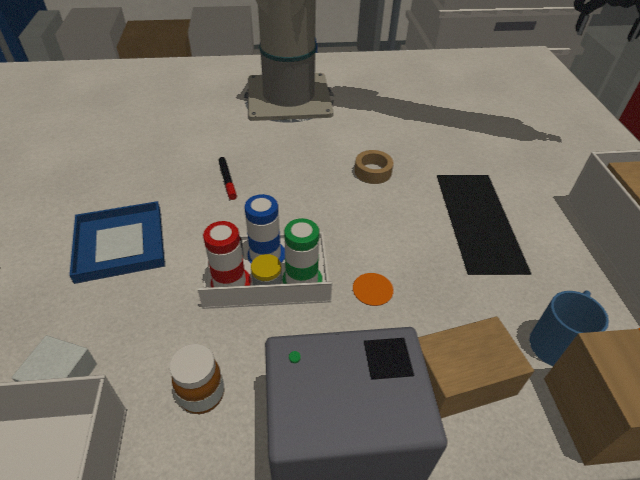

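```bash
cat >h.py <<'E'
import cv2, numpy as np
def ray(c,uv,z):
    T=c["world_from_camera"];uv=np.atleast_2d(uv).astype(float)
    d=np.c_[(uv[:,0]-c["cx"])/c["fx"],(uv[:,1]-c["cy"])/c["fy"],np.ones(len(uv))]@T[:3,:3].T
    o=T[:3,3];return o+d*((z-o[2])/d[:,2])[:,None]
def proj(c,P):
    T=c["world_from_camera"];p=(np.atleast_2d(P)-T[:3,3])@T[:3,:3]
    return np.c_[p[:,0]/p[:,2]*c["fx"]+c["cx"],p[:,1]/p[:,2]*c["fy"]+c["cy"]]
def hsv(im): return cv2.cvtColor(im,cv2.COLOR_RGB2HSV)
R={'red':[(0,120,60),(6,255,255)],'green':[(45,100,40),(85,255,255)],'blue':[(105,120,60),(125,255,255)],'yellow':[(20,120,60),(33,255,255)],'black':[(0,0,0),(180,255,30)],'white':[(0,0,150),(180,40,255)]}
def mask(h,k):
    m=cv2.inRange(h,np.array(R[k][0]),np.array(R[k][1]))
    if k=='red': m|=cv2.inRange(h,np.array((174,120,60)),np.array((180,255,255)))
    return m
def comps(m,box=None,amin=30):
    x0,y0,x1,y1=box or (0,0,640,480)
    q=np.zeros_like(m);q[y0:y1,x0:x1]=m[y0:y1,x0:x1]
    cs=cv2.findContours(q,cv2.RETR_EXTERNAL,cv2.CHAIN_APPROX_NONE)[0]
    return sorted([c for c in cs if cv2.contourArea(c)>amin],key=cv2.contourArea,reverse=True)
E
python3 - <<'E'
from h import *
from cell import *
np.set_printoptions(precision=1,suppress=True)
im={n:get_image(n) for n in("top","scene")};C={n:calibration(n) for n in im}
boxes={'top':{'green':(315,180,360,225),'red':(392,185,435,228),'blue':(355,222,396,262)},'scene':{'green':(280,215,325,250),'red':(200,218,245,255),'blue':(242,192,282,225)}}
for n in im:
  h=hsv(im[n])
  for k,b in boxes[n].items():
    # inner label: white blob in the lid
    for c in comps(mask(h,'white'),b,20)[:3]:
        p=ray(C[n],c.reshape(-1,2),124); print(n,k,'label',cv2.contourArea(c),p.min(0),p.max(0),(p.min(0)+p.max(0))/2)
  for c in comps(mask(h,'yellow'),(240,180,430,290))[:2]:
    p=ray(C[n],c.reshape(-1,2),46);print(n,'tin',p.min(0),p.max(0),p.mean(0))
c=C['top'];h=hsv(im['top'])
m=comps(mask(h,'black'),(60,180,200,400))[0];r=cv2.boxPoints(cv2.minAreaRect(ray(c,m.reshape(-1,2),3)[:,:2].astype(np.float32)));print('mat',r,r.mean(0),np.linalg.norm(np.diff(r,axis=0),axis=1))
v=h[...,2];
for m in comps(mask(h,'white'),(475,245,560,330),500)[:1]:
    r=cv2.boxPoints(cv2.minAreaRect(ray(c,m.reshape(-1,2),5)[:,:2].astype(np.float32)));print('sq',r,r.mean(0),np.linalg.norm(np.diff(r,axis=0),axis=1))
for m in comps(mask(h,'blue'),(440,220,600,350),500)[:1]:
    r=cv2.boxPoints(cv2.minAreaRect(ray(c,m.reshape(-1,2),22)[:,:2].astype(np.float32)));print('order',r,r.mean(0),np.linalg.norm(np.diff(r,axis=0),axis=1))
cv2.imwrite('pics/crop1.png',cv2.resize(im['top'][170:300,290:450,::-1],None,fx=4.5,fy=4.5,interpolation=cv2.INTER_CUBIC))
E
```

```text
top green label 342.0 [622.1 -48.7 124. ] [638.9  21.1 124. ] [630.5 -13.8 124. ]
top green label 279.0 [587.4 -29.9 124. ] [616.9   0.  124. ] [602.1 -15.  124. ]
top green label 51.0 [580.2  12.4 124. ] [606.3  20.4 124. ] [593.3  16.4 124. ]
top red label 416.0 [ 565.  -167.3  124. ] [ 633.4 -100.7  124. ] [ 599.2 -134.   124. ]
top red label 270.0 [ 583.7 -150.8  124. ] [ 613.1 -120.9  124. ] [ 598.4 -135.9  124. ]
top blue label 289.5 [525.2 -89.4 124. ] [556.8 -59.9 124. ] [541.  -74.6 124. ]
top tin [577.1 -97.1  46. ] [623.5 -49.   46. ] [600.7 -72.9  46. ]
scene green label 321.0 [570. -46. 124.] [646.6  23.7 124. ] [608.3 -11.2 124. ]
scene green label 208.0 [589.8 -28.3 124. ] [618.2   0.9 124. ] [604.  -13.7 124. ]
scene red label 337.0 [ 566.9 -167.3  124. ] [642.3 -99.9 124. ] [ 604.6 -133.6  124. ]
scene red label 195.5 [ 586.5 -149.1  124. ] [ 614.4 -120.7  124. ] [ 600.5 -134.9  124. ]
scene blue label 230.0 [ 510.9 -103.5  124. ] [590.  -40.2 124. ] [550.4 -71.8 124. ]
scene blue label 171.0 [527.7 -87.5 124. ] [556.7 -58.9 124. ] [542.2 -73.2 124. ]
scene tin [579.2 -95.6  46. ] [634.7 -48.6  46. ] [607.7 -72.3  46. ]
mat [[342.7 291.3]
 [610.6 271.2]
 [618.8 380.1]
 [350.8 400.2]] [480.7 335.7] [268.7 109.2 268.7]
sq [[ 443.1 -304. ]
 [ 457.2 -381.9]
 [ 535.  -367.8]
 [ 521.  -290. ]] [ 489.1 -335.9] [79.1 79.1 79.1]
order [[ 401.6 -274.7]
 [ 428.2 -422.3]
 [ 575.2 -395.9]
 [ 548.6 -248.2]] [ 488.4 -335.3] [150.  149.3 150. ]
```

View pics/crop1.png

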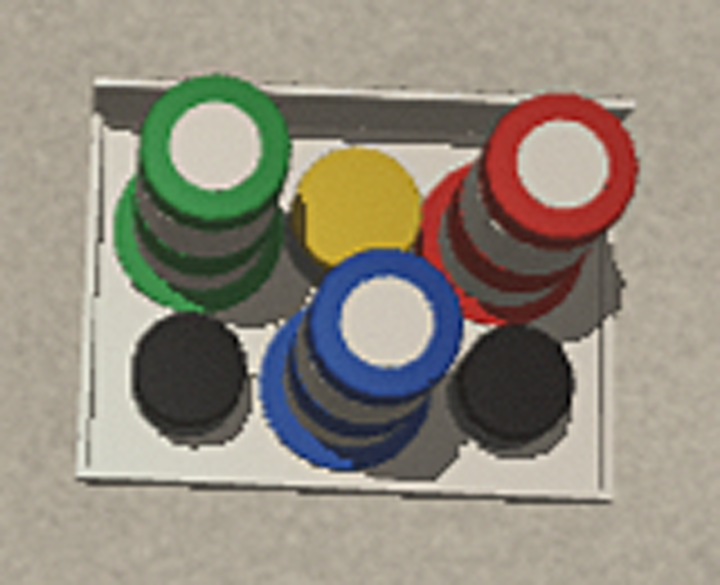

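Candidates in the top view:
- Canister lids: green (338,203), red (414,207), blue (376,241), each standing on its own coloured pad.
- Yellow-lidded tin: (370,217).
- Not to be confused with these: the black tins at (332,253) and (404,256), the orange disc (270,205), the mug (118,115) and the jar (425,110).

The close crop confirms the choice. The measured sizes (mat 269x109, square 79, canister spacing about 121) match the description, so I start moving.

Call:
apply_moves:
  targets:
    - [0,0,0,0,-0.914,0]
    - [0,0,0,0,-0.914,0]
    - [0,0,0,0,-0.914,0]
    - [0.44,0,-0.98,0,0,0]
    - [0.44,0,-0.98,0,0,0]
    - [0.44,0,-0.98,0,0,0]
    - [0.44,0,-0.98,0,0,0]
    - [0.44,0,-0.98,0,0,0]
    - [0.44,0,-0.98,0,0,0]
    - [0,0,0,0,0,0]
  jaw: 1

```text
clock: 1.45
eef_pos: [350.2, 364.0, 231.3]
tool_rot: [-1.573, -0.001, -0.006]
force: [-1.2, 1.1, 0.1]
width: 85.6
```

Call:
apply_moves:
  targets:
    - [0.435,0,-0.99,0,0,0]
    - [0.435,0,-0.99,0,0,0]
    - [0.435,0,-0.99,0,0,0]
    - [0.435,0,-0.99,0,0,0]
    - [0.435,0,-0.99,0,0,0]
    - [0.435,0,-0.99,0,0,0]
    - [0.435,0,-0.99,0,0,0]
    - [0.435,0,-0.99,0,0,0]
    - [0.435,0,-0.99,0,0,0]
    - [0.435,0,-0.99,0,0,0]
    - [0.435,0,-0.99,0,0,0]
    - [0,0,0,0,0,0]

```text
clock: 2.95
eef_pos: [541.2, -70.9, 231.1]
tool_rot: [-1.572, -0.001, -0.005]
force: [-0.1, 0.5, -0.7]
width: 85.2
```

```bash
python3 - <<'E'
from h import *
from cell import *
np.set_printoptions(precision=3,suppress=True)
s=read_state();print(s['eef_pos'],s['tool_rot'],s['qpos'],s['qd'])
c=calibration('wrist');im=get_image('wrist');cv2.imwrite('pics/w1.png',im[:,:,::-1]);print(c)
E
```

```text
[541.215 -70.942 231.07 ] [-1.572 -0.001 -0.005] [0.078 0.478 0.    1.812 0.002 0.85  1.643] [-0.047 -0.017 -0.052  0.045 -0.026  0.008 -0.023]
{'fx': 346.10703616987263, 'fy': 346.10703616987263, 'cx': 321.50124252015365, 'cy': 233.64573143279287, 'world_from_camera': array([[  0.004,   0.958,   0.286, 468.525],
       [  1.   ,  -0.004,  -0.002, -70.994],
       [ -0.001,   0.286,  -0.958, 374.568],
       [  0.   ,   0.   ,   0.   ,   1.   ]])}
```

View pics/w1.png

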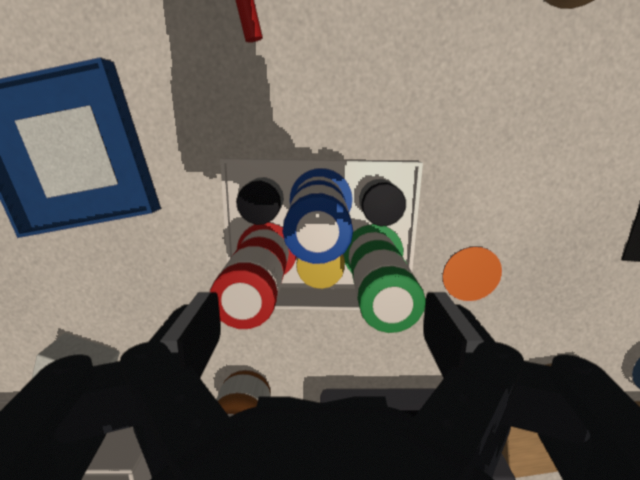

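The wrist view shows the blue lid at (318,228), red at (243,300), green at (392,305) and the tin at (320,268). I refine the lid centres from here.

```bash
python3 - <<'E'
from h import *
from cell import *
np.set_printoptions(precision=1,suppress=True)
c=calibration('wrist');im=get_image('wrist');h=hsv(im)
for k,b in dict(blue=(296,210,344,250),red=(222,280,265,320),green=(370,284,415,325)).items():
    m=comps(mask(h,'white'),b,100)
    for q in m[:2]:
        p=ray(c,q.reshape(-1,2),124);print(k,cv2.contourArea(q),(p.min(0)+p.max(0))/2,p.max(0)-p.min(0))
E
```

```text
blue 850.0 [544.2 -73.7 124. ] [20.6 28.9  0. ]
red 898.0 [ 599.1 -135.2  124. ] [29.3 27.9  0. ]
green 1042.5 [603.3 -14.4 124. ] [30.5 31.   0. ]
```

Call:
apply_moves:
  targets:
    - [0.01,0.3,-0.08,0,0,0]
    - [0,0.8,0,0,0,0]
    - [0,0.9,0,0,0,0]
    - [0,0.9,0,0,0,0]
    - [0,0.6,0,0,0,0]
    - [0,0.375,0,0,0,0]
    - [0,0,0,0,0,0]
    - [0,0,0,0,0,0]

```text
clock: 4.05
eef_pos: [540.8, -70.8, 77.0]
tool_rot: [-1.571, -0.001, 0.0]
force: [0.6, 0.3, 0.4]
width: 85.2
```

Call:
apply_moves:
  targets:
    - [0,0,0,0,0,0]
    - [0,0,0,0,0,0]
    - [0,0,0,0,0,0]
    - [0,0,0,0,0,0]
    - [0,0,0,0,0,0]
    - [0,0,0,0,0,0]
    - [0,0,0,0,0,0]
    - [0,0,0,0,0,0]
  jaw: -1

```text
clock: 5.05
eef_pos: [540.9, -71.7, 77.3]
tool_rot: [-1.571, -0.002, -0.001]
force: [-0.4, -2.2, 5.7]
width: 53.1
```

Call:
apply_moves:
  targets:
    - [0,-0.2,0,0,0,0]
    - [0,-0.5,0,0,0,0]
    - [0,-0.8,0,0,0,0]
    - [0,-0.8,0,0,0,0]
    - [0,-0.7,0,0,0,0]
    - [0,-0.5,0,0,0,0]
    - [0,-0.2,0,0,0,0]
    - [-0.07,0,0.2,0,0,0]
    - [-0.14,0,0.4,0,0,0]
    - [-0.21,0,0.6,0,0,0]
    - [-0.245,0,0.7,0,0,0]
    - [-0.245,0,0.7,0,0,0]

```text
clock: 6.55
eef_pos: [502.1, 35.2, 223.3]
tool_rot: [-1.57, 0.002, 0.001]
force: [-0.6, 0.2, -2.7]
width: 52.7
```

Call:
apply_moves:
  targets:
    - [-0.245,0,0.7,0,0,0]
    - [-0.245,0,0.7,0,0,0]
    - [-0.245,0,0.7,0,0,0]
    - [-0.245,0,0.7,0,0,0]
    - [-0.245,0,0.7,0,0,0]
    - [-0.245,0,0.7,0,0,0]
    - [-0.245,0,0.7,0,0,0]
    - [-0.245,0,0.7,0,0,0]
    - [-0.245,0,0.7,0,0,0]
    - [-0.21,0,0.6,0,0,0]
    - [-0.14,0,0.4,0,0,0]
    - [-0.07,0,0.2,0,0,0]

```text
clock: 8.05
eef_pos: [397.6, 333.8, 223.8]
tool_rot: [-1.571, 0.001, 0.002]
force: [0.3, -0.3, -2.3]
width: 52.8
```

```bash
python3 - <<'E'
from h import *
from cell import *
np.set_printoptions(precision=1,suppress=True)
s=read_state();print(s['clock'],s['eef_pos'],s['tool_rot'],s['force'],s['width'])
im=get_image('scene');cv2.imwrite('pics/s1.png',im[:,:,::-1])
E
```

```text
8.05 [397.6 333.8 223.8] [-1.6  0.   0. ] [ 0.3 -0.3 -2.3] 52.788144766670186
```

View pics/s1.png

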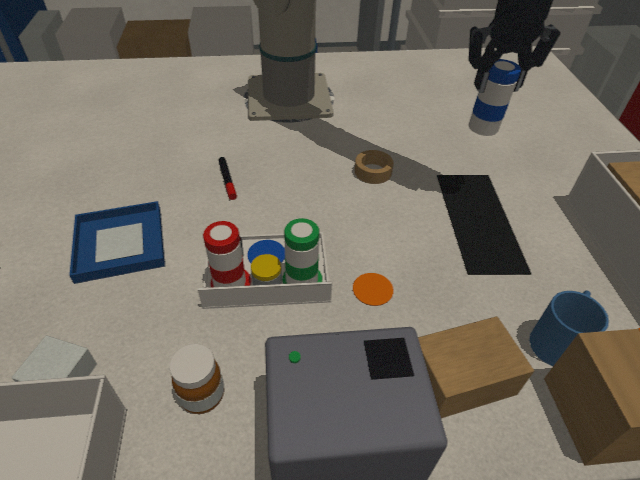

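The picture shows the blue can held upright at (495,98) over the mat's near end, with its pad bare. I lower it.

Call:
apply_moves:
  targets:
    - [0,0.2,0.15,0,0,0]
    - [0,0.5,0,0,0,0]
    - [0,0.8,0,0,0,0]
    - [0,0.8,0,0,0,0]
    - [0,0.7,0,0,0,0]
    - [0,0.4,0,0,0,0]
    - [0,0.2,0,0,0,0]
    - [0,0.06,0,0,0,0]
    - [0,0.04,0,0,0,0]
    - [0,0.04,0,0,0,0]
    - [0,0,0,0,0,0]

```text
clock: 9.48
eef_pos: [398.9, 339.1, 75.0]
tool_rot: [-1.57, -0.0, 0.0]
force: [-0.4, -0.0, -2.9]
width: 52.9
```

Call:
apply_moves:
  targets:
    - [0,0,0,0,0,0]
    - [0,0,0,0,0,0]
    - [0,0,0,0,0,0]
    - [0,0,0,0,0,0]
    - [0,0,0,0,0,0]
  jaw: 1

```text
clock: 10.1
eef_pos: [398.8, 339.0, 74.7]
tool_rot: [-1.571, -0.0, -0.0]
force: [-0.2, 0.3, -0.4]
width: 85.6
```

Call:
apply_moves:
  targets:
    - [0,-0.4,0,0,0,0]
    - [0,-0.85,0,0,0,0]
    - [0,-0.85,0,0,0,0]
    - [0,-0.85,0,0,0,0]
    - [0.51,-0.4,-0.884,0,0,0]
    - [0.51,-0.3,-0.884,0,0,0]
    - [0.51,0,-0.884,0,0,0]
    - [0.51,0,-0.884,0,0,0]
    - [0.51,0,-0.884,0,0,0]
    - [0.51,0,-0.884,0,0,0]
    - [0.51,0,-0.884,0,0,0]

```text
clock: 11.48
eef_pos: [542.2, 90.3, 221.9]
tool_rot: [-1.57, -0.001, 0.0]
force: [0.6, 0.3, 0.0]
width: 85.6
```

Call:
apply_moves:
  targets:
    - [0.51,0,-0.884,0,0,0]
    - [0.51,0,-0.884,0,0,0]
    - [0.51,0,-0.884,0,0,0]
    - [0,0.2,0,0,0,0]
    - [0,0.6,0,0,0,0]
    - [0,0,0,0,0,0]

```text
clock: 12.22
eef_pos: [601.0, -13.7, 187.7]
tool_rot: [-1.57, 0.004, 0.001]
force: [-0.4, -0.1, 0.2]
width: 85.4
```

Call:
apply_moves:
  targets:
    - [0.05,0.6,-0.02,0,0,0]
    - [0,0.9,0,0,0,0]
    - [0,0.8,0,0,0,0]
    - [0,0.47,0,0,0,0]
    - [0,0,0,0,0,0]

```text
clock: 12.85
eef_pos: [604.3, -15.0, 77.5]
tool_rot: [-1.571, 0.002, 0.001]
force: [-0.6, -0.2, 0.1]
width: 85.2
```

Call:
apply_moves:
  targets:
    - [0,0,0,0,0,0]
    - [0,0,0,0,0,0]
    - [0,0,0,0,0,0]
    - [0,0,0,0,0,0]
    - [0,0,0,0,0,0]
    - [0,0,0,0,0,0]
    - [0,0,0,0,0,0]
  jaw: -1

```text
clock: 13.72
eef_pos: [606.0, -15.2, 79.6]
tool_rot: [-1.571, -0.003, 0.0]
force: [-0.0, 1.0, 6.3]
width: 52.7
```

Call:
apply_moves:
  targets:
    - [0,-0.2,0,0,0,0]
    - [0,-0.5,0,0,0,0]
    - [0,-0.8,0,0,0,0]
    - [0,-0.8,0,0,0,0]
    - [0,-0.7,0,0,0,0]
    - [0,-0.5,0,0,0,0]
    - [0,-0.2,0,0,0,0]
    - [-0.07,0,0.2,0,0,0]
    - [-0.14,0,0.4,0,0,0]
    - [-0.21,0,0.6,0,0,0]
    - [-0.25,0,0.71,0,0,0]
    - [-0.25,0,0.71,0,0,0]

```text
clock: 15.22
eef_pos: [566.3, 91.8, 224.8]
tool_rot: [-1.57, 0.002, 0.001]
force: [-0.2, 0.4, -2.5]
width: 53.0
```

Call:
apply_moves:
  targets:
    - [-0.25,0,0.71,0,0,0]
    - [-0.25,0,0.71,0,0,0]
    - [-0.25,0,0.71,0,0,0]
    - [-0.25,0,0.71,0,0,0]
    - [-0.25,0,0.71,0,0,0]
    - [-0.25,0,0.71,0,0,0]
    - [-0.25,0,0.71,0,0,0]
    - [-0.21,0,0.6,0,0,0]
    - [-0.14,0,0.4,0,0,0]
    - [-0.07,0,0.2,0,0,0]
    - [0,0,0,0,0,0]

```text
clock: 16.6
eef_pos: [480.9, 336.2, 225.6]
tool_rot: [-1.571, 0.0, 0.001]
force: [0.3, -0.1, -1.8]
width: 52.7
```

Call:
apply_moves:
  targets:
    - [0,0.2,0,0,0,0]
    - [0,0.5,0,0,0,0]
    - [0,0.8,0,0,0,0]
    - [0,0.8,0,0,0,0]
    - [0,0.7,0,0,0,0]
    - [0,0.4,0,0,0,0]
    - [0,0.2,0,0,0,0]
    - [0,0.06,0,0,0,0]
    - [0,0.05,0,0,0,0]
    - [0,0.03,0,0,0,0]
    - [0,0,0,0,0,0]

```text
clock: 17.98
eef_pos: [481.3, 336.4, 76.7]
tool_rot: [-1.57, -0.0, 0.0]
force: [-0.2, -1.4, -2.8]
width: 52.7
```

Call:
apply_moves:
  targets:
    - [0,0,0,0,0,0]
    - [0,0,0,0,0,0]
    - [0,0,0,0,0,0]
    - [0,0,0,0,0,0]
    - [0,0,0,0,0,0]
  jaw: 1

```text
clock: 18.6
eef_pos: [481.2, 336.2, 76.3]
tool_rot: [-1.571, 0.0, 0.0]
force: [-0.1, -0.2, 0.5]
width: 85.5
```

Call:
apply_moves:
  targets:
    - [0,-0.4,0,0,0,0]
    - [0,-0.85,0,0,0,0]
    - [0,-0.85,0,0,0,0]
    - [0,-0.85,0,0,0,0]
    - [0,-0.6,-0.4,0,0,0]
    - [0.25,0,-0.95,0,0,0]
    - [0.25,0,-0.95,0,0,0]
    - [0.25,0,-0.95,0,0,0]
    - [0.25,0,-0.95,0,0,0]
    - [0.25,0,-0.95,0,0,0]
    - [0.25,0,-0.95,0,0,0]
    - [0.25,0,-0.95,0,0,0]

```text
clock: 20.1
eef_pos: [551.6, 53.0, 219.5]
tool_rot: [-1.571, -0.001, 0.0]
force: [-0.2, -0.6, -0.0]
width: 85.2
```

Call:
apply_moves:
  targets:
    - [0.25,0,-0.95,0,0,0]
    - [0.25,0,-0.95,0,0,0]
    - [0.25,0,-0.95,0,0,0]
    - [0.25,0,-0.95,0,0,0]
    - [0.2,0.2,-0.9,0,0,0]
    - [0,0.6,0,0,0,0]
    - [0,0,0,0,0,0]

```text
clock: 20.98
eef_pos: [597.9, -133.8, 185.7]
tool_rot: [-1.57, 0.003, -0.001]
force: [-0.7, 0.3, -0.0]
width: 85.5
```

Call:
apply_moves:
  targets:
    - [0.02,0.6,-0.03,0,0,0]
    - [0,0.9,0,0,0,0]
    - [0,0.8,0,0,0,0]
    - [0,0.4,0,0,0,0]
    - [0,0,0,0,0,0]

```text
clock: 21.6
eef_pos: [599.9, -134.4, 78.3]
tool_rot: [-1.57, 0.001, 0.001]
force: [-0.4, 0.4, 0.0]
width: 85.4
```

Call:
apply_moves:
  targets:
    - [0,0,0,0,0,0]
    - [0,0,0,0,0,0]
    - [0,0,0,0,0,0]
    - [0,0,0,0,0,0]
    - [0,0,0,0,0,0]
    - [0,0,0,0,0,0]
    - [0,0,0,0,0,0]
  jaw: -1

```text
clock: 22.48
eef_pos: [601.2, -135.3, 80.0]
tool_rot: [-1.571, -0.003, -0.0]
force: [-0.8, 0.0, 6.2]
width: 52.7
```

Call:
apply_moves:
  targets:
    - [0,-0.2,0,0,0,0]
    - [0,-0.5,0,0,0,0]
    - [0,-0.8,0,0,0,0]
    - [0,-0.8,0,0,0,0]
    - [0,-0.7,0,0,0,0]
    - [0,-0.5,0,0,0,0]
    - [0,-0.2,0,0,0,0]
    - [-0.015,0,0.2,0,0,0]
    - [-0.03,0,0.4,0,0,0]
    - [-0.045,0,0.6,0,0,0]
    - [-0.057,0,0.77,0,0,0]
    - [-0.057,0,0.77,0,0,0]

```text
clock: 23.98
eef_pos: [590.8, -22.8, 225.2]
tool_rot: [-1.57, 0.002, 0.001]
force: [0.2, 0.8, -2.9]
width: 53.0
```

Call:
apply_moves:
  targets:
    - [-0.057,0,0.77,0,0,0]
    - [-0.057,0,0.77,0,0,0]
    - [-0.057,0,0.77,0,0,0]
    - [-0.057,0,0.77,0,0,0]
    - [-0.057,0,0.77,0,0,0]
    - [-0.057,0,0.77,0,0,0]
    - [-0.057,0,0.77,0,0,0]
    - [-0.057,0,0.77,0,0,0]
    - [-0.057,0,0.77,0,0,0]
    - [-0.057,0,0.77,0,0,0]
    - [-0.045,0,0.6,0,0,0]
    - [-0.03,0,0.4,0,0,0]

```text
clock: 25.48
eef_pos: [564.8, 324.5, 225.6]
tool_rot: [-1.571, 0.001, 0.002]
force: [-0.5, -0.5, -1.3]
width: 52.8
```

Call:
apply_moves:
  targets:
    - [-0.015,0.2,0.2,0,0,0]
    - [0,0.5,0,0,0,0]
    - [0,0.8,0,0,0,0]
    - [0,0.8,0,0,0,0]
    - [0,0.7,0,0,0,0]
    - [0,0.4,0,0,0,0]
    - [0,0.2,0,0,0,0]
    - [0,0.05,0,0,0,0]
    - [0,0.05,0,0,0,0]
    - [0,0,0,0,0,0]

```text
clock: 26.72
eef_pos: [565.8, 330.8, 79.0]
tool_rot: [-1.57, -0.001, -0.0]
force: [-0.1, -0.6, -1.4]
width: 52.8
```

Call:
apply_moves:
  targets:
    - [0,0.04,0,0,0,0]
    - [0,0.02,0,0,0,0]
    - [0,0,0,0,0,0]

```text
clock: 27.1
eef_pos: [565.8, 330.8, 77.0]
tool_rot: [-1.57, -0.001, 0.0]
force: [-1.2, -0.0, 6.4]
width: 52.8
```

Call:
apply_moves:
  targets:
    - [0,0,0,0,0,0]
    - [0,0,0,0,0,0]
    - [0,0,0,0,0,0]
    - [0,0,0,0,0,0]
    - [0,0,0,0,0,0]
  jaw: 1

```text
clock: 27.72
eef_pos: [565.4, 330.6, 75.8]
tool_rot: [-1.571, 0.0, 0.0]
force: [-0.2, -0.3, -0.2]
width: 85.3
```

Call:
apply_moves:
  targets:
    - [0,-0.4,0,0,0,0]
    - [0,-0.85,0,0,0,0]
    - [0,-0.85,0,0,0,0]
    - [0,-0.85,0,0,0,0]
    - [0,-0.6,-0.4,0,0,0]
    - [0.09,0,-0.98,0,0,0]
    - [0.09,0,-0.98,0,0,0]
    - [0.09,0,-0.98,0,0,0]
    - [0.09,0,-0.98,0,0,0]
    - [0.09,0,-0.98,0,0,0]
    - [0.09,0,-0.98,0,0,0]
    - [0,0,0,0,0,0]

```text
clock: 29.22
eef_pos: [586.9, 73.0, 218.4]
tool_rot: [-1.574, 0.0, -0.008]
force: [-0.3, 0.5, -0.0]
width: 85.3
```

```bash
python3 - <<'E'
from h import *
from cell import *
np.set_printoptions(precision=1,suppress=True)
im=get_image('top');c=calibration('top');s=read_state();print(s['eef_pos'])
cv2.imwrite('pics/t2.png',im[:,:,::-1]);h=hsv(im)
for k in('red','green','blue'):
  for q in comps(mask(h,k),(305,180,435,290),100)[:1]:
    p=ray(c,q.reshape(-1,2),6);(x,y),r=cv2.minEnclosingCircle(p[:,:2].astype(np.float32));print('pad',k,x,y,r,p[:,:2].min(0),p[:,:2].max(0))
q=comps(mask(h,'yellow'),(305,180,435,290))[0];p=ray(c,q.reshape(-1,2),46)
print('tin',cv2.minEnclosingCircle(p[:,:2].astype(np.float32)),p.min(0),p.max(0))
E
```

```text
[586.8  76.1 218.3]
pad red 597.7146606445312 -134.23519897460938 34.33138656616211 [ 564. -167.] [ 632.  -100.7]
tin ((599.300048828125, -73.02710723876953), 25.125112533569336) [577.6 -97.1  46. ] [623.5 -55.8  46. ]
```

View pics/t2.png

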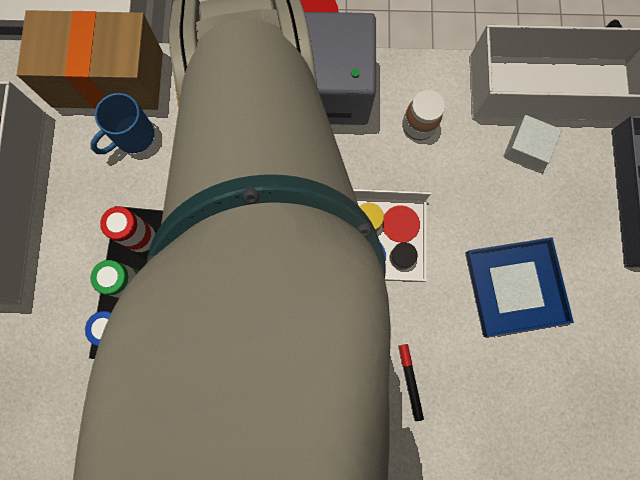

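The top view shows red, green and blue standing on the mat at (119,222), (109,277) and (97,328). The tin at (370,217) and the red pad at (401,223) are bare. Next I move over the tin and look from close by.

Call:
apply_moves:
  targets:
    - [0.08,0,-0.9,0,0,0]
    - [0.08,0,-0.9,0,0,0]
    - [0.08,0,-0.9,0,0,0]
    - [0.08,0,-0.9,0,-0.05,0]
    - [0,0,-0.1,0,0,0]
    - [0,0,0,0,0,0]

```text
clock: 30.02
eef_pos: [599.7, -67.3, 218.0]
tool_rot: [-1.57, 0.0, 0.008]
force: [-0.2, 1.2, 0.1]
width: 85.4
```

```bash
cat >pads.py <<'E'
from h import *
from cell import *
np.set_printoptions(precision=1,suppress=True)
s=read_state();print(s['eef_pos'],s['tool_rot'])
ims={}
for n in('wrist','scene','top'):
  c=calibration(n);im=get_image(n);h=hsv(im);ims[n]=im
  ctr=proj(c,[601,-74,6])[0];x0,y0=np.maximum(ctr-150,0).astype(int);x1,y1=(ctr+150).astype(int)
  for k,z in(('red',6),('green',6),('blue',6),('yellow',46)):
    for q in comps(mask(h,k),(x0,y0,x1,y1),60):
      p=ray(c,q.reshape(-1,2),z)[:,:2]
      if np.linalg.norm(p.mean(0)-[601,-74])>110: continue
      (x,y),r=cv2.minEnclosingCircle(p.astype(np.float32));e=cv2.fitEllipse(p.astype(np.float32))
      print(n,k,'circ %.1f %.1f r%.1f'%(x,y,r),'ell',np.array(e[0]),np.array(e[1]))
E
python3 - <<'E'
from pads import *
cv2.imwrite('pics/w2.png',ims['wrist'][:,:,::-1])
E
```

```text
[599.7 -67.3 218. ] [-1.6  0.   0. ]
wrist red circ 598.5 -134.0 r33.9 ell [ 598.6 -134. ] [66.1 66.5]
wrist green circ 601.1 -14.1 r33.4 ell [601. -14.] [64.9 65.5]
wrist blue circ 539.7 -72.7 r33.2 ell [539.9 -72.8] [65.2 65.3]
wrist yellow circ 599.8 -72.6 r25.3 ell [599.8 -73.1] [47.8 49.3]
scene red circ 599.4 -132.9 r33.3 ell [ 590.9 -132.7] [43.3 71.3]
scene green circ 602.0 -13.4 r33.4 ell [593.5 -12.7] [43.3 70.7]
scene blue circ 541.6 -71.5 r33.2 ell [535.3 -71.1] [52.4 65.9]
scene yellow circ 607.5 -72.9 r27.7 ell [607.5 -72.2] [48.6 54.3]
top red circ 598.1 -133.7 r34.0 ell [ 597.  -125.4] [44.5 70.9]
top green circ 600.2 -14.2 r33.5 ell [600.3 -14.3] [64.7 65.3]
top blue circ 538.7 -72.7 r33.5 ell [536.9 -73.2] [61.3 65.1]
top yellow circ 599.1 -72.2 r25.5 ell [598.9 -72.6] [47.3 49.8]
```

View pics/w2.png

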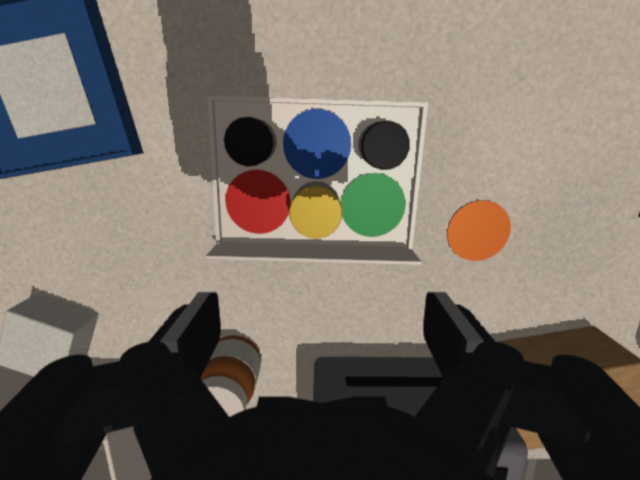

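The wrist view shows the tin at (316,211), the bare pads (blue (317,142), red (257,201), green (373,204)) and the orange look-alike at (479,230). All three views agree within about 2 mm, so I grasp the tin.

Call:
apply_moves:
  targets:
    - [0,0.4,-0.14,0,0,0]
    - [0,0.9,0,0,0,0]
    - [0,0.9,0,0,0,0]
    - [0,0.9,0,0,0,0]
    - [0,0.8,0,0,0,0]
    - [0,0.6,0,0,0,0]
    - [0,0.3,0,0,0,0]
    - [0,0.15,0,0,0,0]
    - [0,0,0,0,0,0]

```text
clock: 31.3
eef_pos: [600.0, -74.2, 20.0]
tool_rot: [-1.571, -0.0, 0.007]
force: [0.5, -0.2, -0.8]
width: 85.3
```

Call:
apply_moves:
  targets:
    - [0,0,0,0,0,0]
    - [0,0,0,0,0,0]
    - [0,0,0,0,0,0]
    - [0,0,0,0,0,0]
    - [0,0,0,0,0,0]
    - [0,0,0,0,0,0]
    - [0,0,0,0,0,0]
    - [0,0,0,0,0,0]
  jaw: -1

```text
clock: 32.3
eef_pos: [600.6, -74.2, 21.1]
tool_rot: [-1.571, -0.002, 0.007]
force: [-0.9, 0.0, 5.1]
width: 48.3
```

Call:
apply_moves:
  targets:
    - [0,-0.2,0,0,0,0]
    - [0,-0.5,0,0,0,0]
    - [0,-0.8,0,0,0,0]
    - [0,-0.8,0,0,0,0]
    - [0,-0.5,0,0,0,0]
    - [0,-0.2,0,0,0,0]
    - [0,0,0,0,0,0]

```text
clock: 33.17
eef_pos: [600.0, -74.3, 140.6]
tool_rot: [-1.571, -0.001, 0.007]
force: [-0.2, -0.4, -0.9]
width: 48.3
```

Call:
apply_moves:
  targets:
    - [-0.085,0,-0.2,0,0,0]
    - [-0.17,0,-0.4,0,0,0]
    - [-0.255,0,-0.6,0,0,0]
    - [-0.293,0,-0.69,0,0,0]
    - [-0.293,0,-0.69,0,0,0]
    - [-0.293,0,-0.69,0,0,0]
    - [-0.293,0,-0.69,0,0,0]
    - [-0.293,0,-0.69,0,0,0]
    - [-0.293,0,-0.69,0,0,0]
    - [-0.255,0,-0.6,0,0,0]
    - [-0.17,0,-0.4,0,0,0]
    - [-0.085,0,-0.2,0,0,0]

```text
clock: 34.67
eef_pos: [489.4, -337.9, 139.5]
tool_rot: [-1.571, 0.001, 0.005]
force: [0.5, 0.4, -1.8]
width: 48.6
```

Call:
apply_moves:
  targets:
    - [0,0,0,0,0,0]
    - [0,0,0,0,0,0]

```text
clock: 34.92
eef_pos: [491.3, -335.3, 139.8]
tool_rot: [-1.57, -0.0, 0.009]
force: [0.6, -0.1, -1.1]
width: 48.4
```

```bash
cat >ord.py <<'E'
from h import *
from cell import *
np.set_printoptions(precision=1,suppress=True)
s=read_state();print(s['eef_pos'],s['tool_rot'])
for n in('wrist','scene','top'):
  c=calibration(n);im=get_image(n);h=hsv(im);cv2.imwrite(f'pics/ord_{n}.png',im[:,:,::-1])
  x0,y0=np.maximum(proj(c,[489,-336,5])[0]-130,0).astype(int);x1,y1=(x0+260,y0+260)
  for k,z in(('blue',22),('yellow',47)):
    for q in comps(mask(h,k),(x0,y0,x1,y1),300)[:1]:
      p=ray(c,q.reshape(-1,2),z)[:,:2].astype(np.float32);r=cv2.minAreaRect(p)
      print(n,k,np.array(r[0]),np.array(r[1]),cv2.minEnclosingCircle(p))
E
python3 ord.py
```

```text
[ 491.3 -335.3  139.8] [-1.6 -0.   0. ]
wrist blue [ 488.4 -330.8] [149.1 138.9] ((487.8970031738281, -328.0014343261719), 99.25406646728516)
wrist yellow [ 545.7 -335. ] [75.  96.8] ((558.3445434570312, -334.9324951171875), 50.624420166015625)
scene blue [ 496.3 -332.7] [158.7 150.2] ((495.25152587890625, -332.50872802734375), 104.65373229980469)
scene yellow [ 350.5 -404.3] [76.7 53.8] ((348.9818115234375, -400.5269775390625), 38.379154205322266)
top blue [ 488.5 -335.3] [149.5 150. ] ((488.32696533203125, -336.0716552734375), 104.50544738769531)
```

Call:
apply_moves:
  targets:
    - [-0.05,0.2,0,0,0,0]
    - [0,0.5,0,0,0,0]
    - [0,0.7,0,0,0,0]
    - [0,0.7,0,0,0,0]
    - [0,0.5,0,0,0,0]
    - [0,0.2,0,0,0,0]
    - [0,0.08,0,0,0,0]
    - [0,0.04,0,0,0,0]
    - [0,0.02,0,0,0,0]
    - [0,0,0,0,0,0]

```text
clock: 36.33
eef_pos: [488.8, -336.8, 22.7]
tool_rot: [-1.571, -0.001, 0.007]
force: [0.1, -0.8, -2.5]
width: 48.3
```

Call:
apply_moves:
  targets:
    - [0,0.03,0,0,0,0]
    - [0,0,0,0,0,0]

```text
clock: 36.58
eef_pos: [488.6, -336.6, 21.1]
tool_rot: [-1.571, -0.0, 0.007]
force: [0.3, 0.5, -1.9]
width: 48.4
```

Call:
apply_moves:
  targets:
    - [0,0,0,0,0,0]
    - [0,0,0,0,0,0]
    - [0,0,0,0,0,0]
    - [0,0,0,0,0,0]
    - [0,0,0,0,0,0]
  jaw: 1

```text
clock: 37.2
eef_pos: [488.6, -336.6, 21.1]
tool_rot: [-1.571, 0.0, 0.007]
force: [-1.1, -0.1, 0.9]
width: 85.1
```

Call:
apply_moves:
  targets:
    - [0,-0.3,0,0,0,0]
    - [0,-0.8,0,0,0,0]
    - [0,-0.9,0,0,0,0]
    - [0,-0.9,0,0,0,0]
    - [0,-0.9,0,0,0,0]
    - [0,-0.9,0,0,0,0]
    - [0,-0.4,0,0,0,0]
    - [0,0,0,0,0,0]

```text
clock: 38.2
eef_pos: [489.0, -336.8, 226.1]
tool_rot: [-1.572, -0.002, 0.007]
force: [0.3, 0.0, -1.7]
width: 85.0
```

```bash
python3 ord.py
```

```text
[ 489.  -336.8  226.1] [-1.6 -0.   0. ]
wrist blue [ 489.2 -335.7] [148.7 148.2] ((489.4929504394531, -335.41595458984375), 103.8880615234375)
wrist yellow [ 487.6 -336.9] [48.6 47.7] ((487.6387939453125, -336.51971435546875), 25.025192260742188)
scene blue [ 495.2 -333.2] [155.9 150.3] ((493.02789306640625, -333.85101318359375), 103.57487487792969)
scene yellow [ 497.5 -332.6] [58.4 48.3] ((497.58685302734375, -332.9813232421875), 29.365854263305664)
top blue [ 488.4 -335.3] [149.3 150. ] ((488.32696533203125, -336.0716552734375), 104.50544738769531)
top yellow [ 488.1 -334. ] [50.2 49.3] ((488.7884216308594, -334.103271484375), 26.23970603942871)
```

View pics/ord_wrist.png

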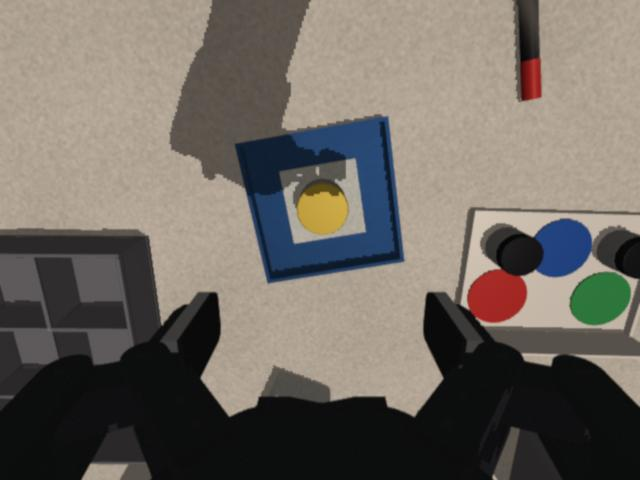

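The tin stands centred at (322,208), about 2 mm off. Now I measure the canisters on the mat; the arm is out of the top camera's way.

```bash
cat >cans.py <<'E'
from h import *
from cell import *
np.set_printoptions(precision=1,suppress=True)
def lids(pos,ztop,names=('top','scene','wrist')):
  for n in names:
    c=calibration(n);im=get_image(n);h=hsv(im)
    for k,(x,y) in pos.items():
      u,v=proj(c,[x,y,ztop])[0]
      if not(0<u<640 and 0<v<480): continue
      for q in comps(mask(h,'white'),tuple(int(max(0,t)) for t in(u-26,v-26,u+26,v+26)),60):
        p=ray(c,q.reshape(-1,2),ztop);d=p.max(0)-p.min(0)
        if 20<d[0]<36 and 24<d[1]<36: print(n,k,(p.min(0)+p.max(0))[:2]/2,d[:2])
E
python3 -c "
from cans import *
lids(dict(red=(565,330),green=(481,336),blue=(398,339)),121)"
```

```text
top red [562.8 330.1] [29.1 30.3]
top green [477.5 337.2] [31. 30.]
top blue [398.8 337.3] [29.9 31.7]
scene red [565.1 331. ] [27.5 28.6]
scene green [479.5 338. ] [26.4 29.2]
scene blue [401.5 337.7] [28.9 28.3]
```

Call:
apply_moves:
  targets:
    - [0.11,0,0.5,0,0,0]
    - [0.11,0,0.98,0,0,0]
    - [0.11,0,0.98,0,0,0]
    - [0.11,0,0.98,0,0,0]
    - [0.11,0,0.98,0,0,0]
    - [0.11,0,0.98,0,0,0]
    - [0.11,0,0.98,0,0,0]
    - [0.11,0,0.98,0,0,0]
    - [0.11,0,0.98,0,0,0]
    - [0.11,0,0.98,0,0,0]
    - [0.11,0,0.98,0,0,0]
    - [0.11,0,0.98,0,0,0]

```text
clock: 40.0
eef_pos: [537.3, 117.9, 224.9]
tool_rot: [-1.57, 0.001, 0.009]
force: [-0.4, -0.0, 0.5]
width: 85.5
```

Call:
apply_moves:
  targets:
    - [0.11,0,0.98,0,0,0]
    - [0.11,0,0.98,0,0,0]
    - [0.11,0,0.98,0,0,0]
    - [0.11,0,0.98,0,0,0]
    - [0.11,0,0.98,0,0,0]
    - [0,0.2,0.4,0,0,0]
    - [0,0.6,0,0,0,0]
    - [0,0,0,0,0,0]

```text
clock: 41.0
eef_pos: [556.6, 325.5, 190.7]
tool_rot: [-1.575, 0.005, 0.007]
force: [-0.1, 0.3, 0.5]
width: 85.7
```

Call:
apply_moves:
  targets:
    - [0.18,0.2,0.08,0,0.05,0]
    - [0,0.6,0,0,0,0]
    - [0,0.8,0,0,0,0]
    - [0,0.8,0,0,0,0]
    - [0,0.45,0,0,0,0]
    - [0,0,0,0,0,0]

```text
clock: 41.75
eef_pos: [565.7, 329.8, 78.2]
tool_rot: [-1.572, 0.002, -0.001]
force: [-0.2, 0.2, 0.1]
width: 85.4
```

Call:
apply_moves:
  targets:
    - [0,0,0,0,0,0]
    - [0,0,0,0,0,0]
    - [0,0,0,0,0,0]
    - [0,0,0,0,0,0]
    - [0,0,0,0,0,0]
    - [0,0,0,0,0,0]
    - [0,0,0,0,0,0]
  jaw: -1

```text
clock: 42.62
eef_pos: [567.1, 330.8, 80.9]
tool_rot: [-1.569, -0.003, -0.0]
force: [0.7, -0.8, 6.6]
width: 52.8
```

Call:
apply_moves:
  targets:
    - [0,-0.2,0,0,0,0]
    - [0,-0.5,0,0,0,0]
    - [0,-0.8,0,0,0,0]
    - [0,-0.8,0,0,0,0]
    - [0,-0.7,0,0,0,0]
    - [0,-0.5,0,0,0,0]
    - [0,-0.2,0,0,0,0]
    - [0.015,0,-0.2,0,0,0]
    - [0.03,0,-0.4,0,0,0]
    - [0.045,0,-0.6,0,0,0]
    - [0.057,0,-0.77,0,0,0]
    - [0.057,0,-0.77,0,0,0]

```text
clock: 44.12
eef_pos: [574.0, 217.3, 226.5]
tool_rot: [-1.572, 0.001, -0.002]
force: [0.1, 0.0, -1.4]
width: 52.9
```

Call:
apply_moves:
  targets:
    - [0.057,0,-0.77,0,0,0]
    - [0.057,0,-0.77,0,0,0]
    - [0.057,0,-0.77,0,0,0]
    - [0.057,0,-0.77,0,0,0]
    - [0.057,0,-0.77,0,0,0]
    - [0.057,0,-0.77,0,0,0]
    - [0.057,0,-0.77,0,0,0]
    - [0.057,0,-0.77,0,0,0]
    - [0.057,0,-0.77,0,0,0]
    - [0.057,0,-0.77,0,0,0]
    - [0.045,0,-0.6,0,0,0]
    - [0.03,0,-0.4,0,0,0]

```text
clock: 45.62
eef_pos: [598.6, -130.6, 226.6]
tool_rot: [-1.572, 0.002, -0.003]
force: [-0.2, -0.4, -2.6]
width: 53.1
```

Call:
apply_moves:
  targets:
    - [0.015,0,-0.2,0,0,0]
    - [0,0,0,0,0,0]
    - [0,0,0,0,0,0]

```text
clock: 46.0
eef_pos: [600.5, -133.8, 227.1]
tool_rot: [-1.57, 0.0, 0.002]
force: [0.7, -0.9, -1.8]
width: 53.0
```

Call:
apply_moves:
  targets:
    - [0,0.2,0,0,0,0]
    - [0,0.5,0,0,0,0]
    - [0,0.8,0,0,0,0]
    - [0,0.8,0,0,0,0]
    - [0,0.7,0,0,0,0]
    - [0,0.4,0,0,0,0]
    - [0,0.12,0,0,0,0]
    - [0,0.05,0,0,0,0]
    - [0,0,0,0,0,0]

```text
clock: 47.12
eef_pos: [601.2, -135.4, 85.1]
tool_rot: [-1.571, -0.002, 0.0]
force: [-0.4, -0.1, -1.8]
width: 53.0
```

Call:
apply_moves:
  targets:
    - [0,0.03,0,0,0,0]
    - [0,0,0,0,0,0]

```text
clock: 47.38
eef_pos: [601.1, -135.4, 83.9]
tool_rot: [-1.571, -0.002, -0.0]
force: [-0.5, -0.5, 1.2]
width: 52.8
```

Call:
apply_moves:
  targets:
    - [0,0.02,0,0,0,0]
    - [0,0,0,0,0,0]

```text
clock: 47.62
eef_pos: [601.3, -135.4, 83.9]
tool_rot: [-1.571, -0.002, -0.0]
force: [-1.6, -0.9, 8.3]
width: 53.2
```

Call:
apply_moves:
  targets:
    - [0,0,0,0,0,0]
    - [0,0,0,0,0,0]
    - [0,0,0,0,0,0]
    - [0,0,0,0,0,0]
    - [0,0,0,0,0,0]
  jaw: 1

```text
clock: 48.25
eef_pos: [600.4, -135.2, 82.2]
tool_rot: [-1.571, 0.0, 0.0]
force: [-0.4, 0.7, 0.7]
width: 85.5
```

Call:
apply_moves:
  targets:
    - [0,-0.4,0,0,0,0]
    - [0,-0.8,0,0,0,0]
    - [0,-0.8,0,0,0,0]
    - [0,-0.8,0,0,0,0]
    - [0,-0.7,0,0,0,0]
    - [0,0,0,0,0,0]

```text
clock: 49.0
eef_pos: [602.3, -135.6, 225.8]
tool_rot: [-1.572, -0.006, -0.0]
force: [-0.2, -0.4, -0.0]
width: 85.5
```

```bash
python3 -c "
from cans import *
print(read_state()['eef_pos'])
lids(dict(red=(600,-135)),124)"
```

```text
[ 602.3 -135.6  225.8]
```

Call:
apply_moves:
  targets:
    - [-0.256,0,0.985,0,0,0]
    - [-0.256,0,0.985,0,0,0]
    - [-0.256,0,0.985,0,0,0]
    - [-0.256,0,0.985,0,0,0]
    - [-0.256,0,0.985,0,0,0]
    - [-0.256,0,0.985,0,0,0]
    - [-0.256,0,0.985,0,0,0]
    - [-0.256,0,0.985,0,0,0]
    - [-0.256,0,0.985,0,0,0]
    - [-0.256,0,0.985,0,0,0]
    - [-0.256,0,0.985,0,0,0]
    - [-0.256,0,0.985,0,0,0]

```text
clock: 50.65
eef_pos: [476.5, 338.3, 221.0]
tool_rot: [-1.572, 0.002, 0.0]
force: [0.6, 0.5, -0.4]
width: 85.6
```

Call:
apply_moves:
  targets:
    - [0,0,0,0,0,0]
    - [0,0.3,0,0,0,0]
    - [0,0.6,0,0,0,0]
    - [0,0,0,0,0,0]

```text
clock: 51.15
eef_pos: [476.7, 334.6, 183.8]
tool_rot: [-1.575, 0.004, -0.002]
force: [0.1, 1.2, 0.9]
width: 85.5
```

```bash
python3 - <<'E'
from cans import *
print(read_state()['eef_pos'])
lids(dict(red=(600,-135)),124,('top','scene'))
cv2.imwrite('pics/s3.png',get_image('scene')[150:350,150:350,::-1])
E
```

```text
[476.7 334.6 183.8]
top red [ 598.3 -135.9] [29.3 29.9]
scene red [ 599.5 -135.7] [29.7 27.1]
```

View pics/s3.png

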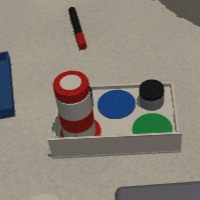

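Red stands on its pad about 2 mm off centre. Next is green.

Call:
apply_moves:
  targets:
    - [0.03,0.3,0.04,0,0,0]
    - [0,0.6,0,0,0,0]
    - [0,0.8,0,0,0,0]
    - [0,0.6,0,0,0,0]
    - [0,0.4,0,0,0,0]
    - [0,0,0,0,0,0]

```text
clock: 52.05
eef_pos: [478.3, 338.8, 77.3]
tool_rot: [-1.572, 0.002, 0.0]
force: [0.0, -0.2, 0.1]
width: 85.4
```

Call:
apply_moves:
  targets:
    - [0,0,0,0,0,0]
    - [0,0,0,0,0,0]
    - [0,0,0,0,0,0]
    - [0,0,0,0,0,0]
    - [0,0,0,0,0,0]
    - [0,0,0,0,0,0]
    - [0,0,0,0,0,0]
  jaw: -1

```text
clock: 52.92
eef_pos: [479.5, 339.2, 79.5]
tool_rot: [-1.57, -0.002, -0.0]
force: [-1.1, -2.6, 7.7]
width: 53.2
```

Call:
apply_moves:
  targets:
    - [0,-0.2,0,0,0,0]
    - [0,-0.5,0,0,0,0]
    - [0,-0.8,0,0,0,0]
    - [0,-0.8,0,0,0,0]
    - [0,-0.7,0,0,0,0]
    - [0,-0.5,0,0,0,0]
    - [0,-0.2,0,0,0,0]
    - [0.07,0,-0.2,0,0,0]
    - [0.14,0,-0.4,0,0,0]
    - [0.21,0,-0.6,0,0,0]
    - [0.248,0,-0.712,0,0,0]
    - [0.248,0,-0.712,0,0,0]

```text
clock: 54.42
eef_pos: [515.6, 231.3, 225.2]
tool_rot: [-1.573, 0.002, -0.001]
force: [-0.1, -0.2, -2.8]
width: 53.1
```

Call:
apply_moves:
  targets:
    - [0.248,0,-0.712,0,0,0]
    - [0.248,0,-0.712,0,0,0]
    - [0.248,0,-0.712,0,0,0]
    - [0.248,0,-0.712,0,0,0]
    - [0.248,0,-0.712,0,0,0]
    - [0.248,0,-0.712,0,0,0]
    - [0.248,0,-0.712,0,0,0]
    - [0.21,0,-0.6,0,0,0]
    - [0.14,0,-0.4,0,0,0]
    - [0.07,0,-0.2,0,0,0]
    - [0,0,0,0,0,0]
    - [0,0,0,0,0,0]

```text
clock: 55.92
eef_pos: [601.4, -11.7, 226.2]
tool_rot: [-1.57, 0.0, 0.002]
force: [0.6, 0.2, -2.3]
width: 52.7
```

Call:
apply_moves:
  targets:
    - [0,0.2,-0.01,0,0,0]
    - [0,0.5,0,0,0,0]
    - [0,0.8,0,0,0,0]
    - [0,0.8,0,0,0,0]
    - [0,0.7,0,0,0,0]
    - [0,0.4,0,0,0,0]
    - [0,0.12,0,0,0,0]
    - [0,0.05,0,0,0,0]
    - [0,0,0,0,0,0]

```text
clock: 57.05
eef_pos: [602.4, -13.5, 84.3]
tool_rot: [-1.571, -0.002, 0.0]
force: [-0.2, -0.4, -2.2]
width: 53.2
```

Call:
apply_moves:
  targets:
    - [0,0.03,0,0,0,0]
    - [0,0,0,0,0,0]

```text
clock: 57.3
eef_pos: [601.9, -13.6, 82.7]
tool_rot: [-1.571, -0.001, -0.0]
force: [-0.2, -0.1, -2.3]
width: 52.8
```

Call:
apply_moves:
  targets:
    - [0,0.025,0,0,0,0]
    - [0,0,0,0,0,0]

```text
clock: 57.55
eef_pos: [602.2, -13.6, 82.5]
tool_rot: [-1.571, -0.001, -0.0]
force: [-1.0, -0.0, 6.1]
width: 52.8
```

Call:
apply_moves:
  targets:
    - [0,0,0,0,0,0]
    - [0,0,0,0,0,0]
    - [0,0,0,0,0,0]
    - [0,0,0,0,0,0]
    - [0,0,0,0,0,0]
  jaw: 1

```text
clock: 58.18
eef_pos: [601.7, -13.6, 81.2]
tool_rot: [-1.571, 0.0, 0.0]
force: [0.4, 0.8, 0.9]
width: 85.5
```

Call:
apply_moves:
  targets:
    - [0,-0.4,0,0,0,0]
    - [0,-0.8,0,0,0,0]
    - [0,-0.8,0,0,0,0]
    - [0,-0.8,0,0,0,0]
    - [0,-0.7,0,0,0,0]
    - [0,0,0,0,0,0]

```text
clock: 58.92
eef_pos: [603.5, -13.5, 224.9]
tool_rot: [-1.571, -0.006, -0.0]
force: [-0.6, -0.4, -0.6]
width: 85.9
```

Call:
apply_moves:
  targets:
    - [-0.46,0,0.798,0,0,0]
    - [-0.46,0,0.798,0,0,0]
    - [-0.46,0,0.798,0,0,0]
    - [-0.46,0,0.798,0,0,0]
    - [-0.46,0,0.798,0,0,0]
    - [-0.46,0,0.798,0,0,0]
    - [-0.46,0,0.798,0,0,0]
    - [-0.46,0,0.798,0,0,0]
    - [-0.46,0,0.798,0,0,0]
    - [-0.46,0,0.798,0,0,0]
    - [-0.46,0,0.798,0,0,0]
    - [0,0,0,0,0,0]

```text
clock: 60.42
eef_pos: [396.7, 340.4, 221.0]
tool_rot: [-1.57, 0.002, 0.006]
force: [0.0, -0.5, -0.2]
width: 85.4
```

Call:
apply_moves:
  targets:
    - [0,0.3,0,0,0,0]
    - [0,0.5,0,0,0,0]
    - [0,0,0,0,0,0]

```text
clock: 60.8
eef_pos: [399.0, 335.1, 187.4]
tool_rot: [-1.574, 0.003, -0.002]
force: [-0.4, -0.4, -0.6]
width: 85.1
```

```bash
python3 -c "
from cans import *
print(read_state()['eef_pos'])
lids(dict(red=(599,-135),green=(601,-14)),124,('top','scene'))
lids(dict(blue=(400,337)),121,('top','scene'))"
```

```text
[399.  335.1 187.4]
top red [ 598.3 -135.9] [29.3 29.9]
top green [600.5 -15.8] [29.5 31.4]
scene red [ 599.5 -135.7] [29.7 27.1]
scene green [601.9 -14.9] [28.6 29.3]
```

Red and green both stand within about 2 mm of their pad centres. Blue is last.

Call:
apply_moves:
  targets:
    - [0.03,0.3,0.03,0,0,0]
    - [0,0.6,0,0,0,0]
    - [0,0.8,0,0,0,0]
    - [0,0.65,0,0,0,0]
    - [0,0.4,0,0,0,0]
    - [0,0,0,0,0,0]

```text
clock: 61.75
eef_pos: [399.9, 338.3, 78.3]
tool_rot: [-1.572, 0.002, 0.0]
force: [1.1, 0.3, 0.8]
width: 85.2
```

Call:
apply_moves:
  targets:
    - [0,0,0,0,0,0]
    - [0,0,0,0,0,0]
    - [0,0,0,0,0,0]
    - [0,0,0,0,0,0]
    - [0,0,0,0,0,0]
    - [0,0,0,0,0,0]
    - [0,0,0,0,0,0]
  jaw: -1

```text
clock: 62.62
eef_pos: [401.2, 339.0, 80.5]
tool_rot: [-1.57, -0.002, -0.0]
force: [-0.6, -0.7, 6.5]
width: 52.9
```

Call:
apply_moves:
  targets:
    - [0,-0.2,0,0,0,0]
    - [0,-0.5,0,0,0,0]
    - [0,-0.8,0,0,0,0]
    - [0,-0.8,0,0,0,0]
    - [0,-0.7,0,0,0,0]
    - [0,-0.5,0,0,0,0]
    - [0,-0.2,0,0,0,0]
    - [0.068,0,-0.2,0,0,0]
    - [0.136,0,-0.4,0,0,0]
    - [0.205,0,-0.6,0,0,0]
    - [0.244,0,-0.714,0,0,0]
    - [0.244,0,-0.714,0,0,0]

```text
clock: 64.12
eef_pos: [436.4, 230.9, 226.3]
tool_rot: [-1.573, 0.002, -0.001]
force: [0.5, -0.4, -2.5]
width: 53.1
```

Call:
apply_moves:
  targets:
    - [0.244,0,-0.714,0,0,0]
    - [0.244,0,-0.714,0,0,0]
    - [0.244,0,-0.714,0,0,0]
    - [0.244,0,-0.714,0,0,0]
    - [0.244,0,-0.714,0,0,0]
    - [0.244,0,-0.714,0,0,0]
    - [0.244,0,-0.714,0,0,0]
    - [0.244,0,-0.714,0,0,0]
    - [0.244,0,-0.714,0,0,0]
    - [0.205,0,-0.6,0,0,0]
    - [0.136,0,-0.4,0,0,0]
    - [0.068,0,-0.2,0,0,0]

```text
clock: 65.62
eef_pos: [540.1, -72.8, 226.7]
tool_rot: [-1.571, 0.001, -0.002]
force: [-0.3, 0.3, -2.9]
width: 53.1
```

Call:
apply_moves:
  targets:
    - [0,0,0,0,0,0]
    - [0,0,0,0,0,0]

```text
clock: 65.88
eef_pos: [540.3, -70.2, 227.2]
tool_rot: [-1.57, 0.0, 0.002]
force: [-0.1, 0.1, -3.1]
width: 53.0
```

Call:
apply_moves:
  targets:
    - [0,0.2,0,0,0,0]
    - [0,0.5,0,0,0,0]
    - [0,0.8,0,0,0,0]
    - [0,0.8,0,0,0,0]
    - [0,0.7,0,0,0,0]
    - [0,0.4,0,0,0,0]
    - [0,0.13,0,0,0,0]
    - [0,0.05,0,0,0,0]
    - [0,0,0,0,0,0]

```text
clock: 67.0
eef_pos: [541.2, -71.4, 84.8]
tool_rot: [-1.571, -0.001, 0.0]
force: [-0.1, -0.3, -2.5]
width: 52.7
```

Call:
apply_moves:
  targets:
    - [0,0.025,0,0,0,0]
    - [0,0,0,0,0,0]

```text
clock: 67.25
eef_pos: [541.0, -71.5, 83.6]
tool_rot: [-1.571, -0.001, -0.0]
force: [-0.9, 0.3, -1.6]
width: 53.1
```

Call:
apply_moves:
  targets:
    - [0,0.025,0,0,0,0]
    - [0,0,0,0,0,0]

```text
clock: 67.5
eef_pos: [541.3, -71.5, 83.5]
tool_rot: [-1.571, -0.002, -0.0]
force: [-2.8, -0.4, 8.2]
width: 52.6
```

Call:
apply_moves:
  targets:
    - [0,0,0,0,0,0]
    - [0,0,0,0,0,0]
    - [0,0,0,0,0,0]
    - [0,0,0,0,0,0]
    - [0,0,0,0,0,0]
  jaw: 1

```text
clock: 68.12
eef_pos: [540.5, -71.4, 82.0]
tool_rot: [-1.571, 0.0, 0.0]
force: [0.1, -0.2, 0.0]
width: 85.5
```

Call:
apply_moves:
  targets:
    - [0,-0.4,0,0,0,0]
    - [0,-0.8,0,0,0,0]
    - [0,-0.8,0,0,0,0]
    - [0,-0.8,0,0,0,0]
    - [0,-0.7,0,0,0,0]
    - [0,0,0.8,0,0,0]
    - [0,0,0.95,0,0,0]
    - [0,0,0.95,0,0,0]
    - [0,0,0.95,0,0,0]
    - [0,0,0.95,0,0,0]
    - [0,0,0.95,0,0,0]
    - [0,0,0.95,0,0,0]

```text
clock: 69.62
eef_pos: [540.6, 189.9, 223.4]
tool_rot: [-1.57, -0.001, 0.0]
force: [0.4, 0.3, -0.7]
width: 85.7
```

Call:
apply_moves:
  targets:
    - [0,0,0.95,0,0,0]
    - [0,0,0.95,0,0,0]
    - [0,0,0.5,0,0,0]
    - [0,0,0,0,0,0]

```text
clock: 70.12
eef_pos: [540.2, 285.7, 222.5]
tool_rot: [-1.57, -0.0, 0.002]
force: [0.1, 0.1, -0.2]
width: 85.4
```

```bash
python3 ord.py; python3 -c "
from cans import *
lids(dict(red=(599,-135),green=(601,-14),blue=(540,-72)),124,('top','scene'))"
```

```text
[540.2 285.7 222.5] [-1.6 -0.   0. ]
scene blue [ 500.4 -331.9] [167.5 150.4] ((499.31500244140625, -330.63165283203125), 109.35504150390625)
scene yellow [ 497.1 -332.4] [58.9 48.1] ((497.1155090332031, -332.4627990722656), 29.660676956176758)
top blue [ 488.4 -335.3] [149.3 150. ] ((488.32696533203125, -336.0716552734375), 104.50544738769531)
top yellow [ 488.1 -334. ] [50.2 49.3] ((488.40850830078125, -334.27130126953125), 26.242984771728516)
top red [ 598.3 -135.9] [29.3 29.9]
top green [600.5 -15.8] [29.5 31.4]
top blue [538.6 -73.1] [30.1 29.4]
scene red [ 599.5 -135.7] [29.7 27.1]
scene green [601.9 -14.3] [28.6 30.4]
scene blue [540.2 -72.4] [28.8 30.1]
```

View pics/ord_scene.png

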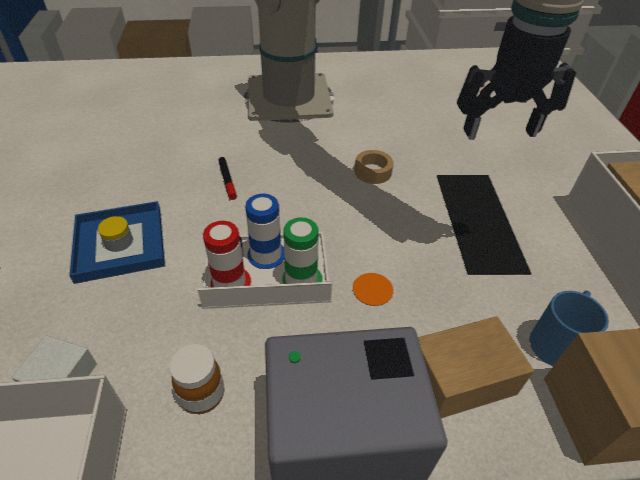

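The picture shows all three canisters upright on their own pads at (224,255), (263,230) and (301,250), the tin in the order tray at (115,234), and the arm clear. Everything agrees, so I hand it in.

```bash
python3 -c "
from cell import *
print(finish_job())"
```

```text
the job is handed in; nothing more can be done
None
```

I moved the three canisters to the black mat, set the tin in the middle of the order tray, and put each canister back on the pad of its own colour. I handed the job in at about 70 s on the robot's clock.

My last checks, from the top and scene cameras, showed:
- **Canisters:** all three stood upright, with red about 2 mm from its pad centre and green and blue about 1 mm.
- **Tin:** it stood about 1–2 mm from the order tray's centre.
- **Arm:** it was clear of everything.

Two readings disagreed or failed:
- **Scene camera on the tin:** its reading lay about 8 mm further in x than the top camera's. The mask there also takes in the visible side of the lid, so I relied on the top and wrist views.
- **Close check of red:** one lid check straight after placing red found nothing. The later top and scene views confirmed it.

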